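# Press the row of headspace vials home

## Task

The four blue-spotted vials in the aluminium heating block stand proud of it. Run your fingertips along the curved row of caps, from the end with the green marker to the end with the black one, gently pressing each vial in turn fully home until its cap sits on the block, and from the first vial to the last keep the fingertips close over the row, within about 2 cm of it. Do not grip or pull up any vial, leave the two red-spotted spare vials and the bottle alone, and finish clear of everything.

Things in the scene. Friction and masses are not known exactly. Their poses are not given: they have to be found in the camera images.
- block: Aluminium heating block on a black foot, 110 (its x) by 220 (its y) by 50 mm tall, fixed to the bench; origin at the centre of its underside, on the bench; its flat top face is 50 mm above the bench. Four wells hold vials 0 to 3 along an arc of 130 mm radius that bulges towards the block's +x; at (x, y) in the block's frame: (-2.1, -60.8), (11.3, -21.0), (11.3, 21.0), (-2.1, 60.8) mm. Neighbours are 42 mm apart, centre to centre.
- arc_centre (a point): Imaginary point at the centre of the row's arc, at (-117, 0, 50) mm in the block's frame; each vial's axis is 130 mm from it, horizontally.
- green_marker: Flat green strip, 60 by 14 by 4 mm, fixed on the block's top face at the end of the row where the work starts: at (0, -99) or (0, +99) mm in the block's frame, so either vial 0 (at -y) or vial 3 (at +y) is the first. Origin at the centre of its underside.
- black_marker: Flat black strip, 60 by 14 by 4 mm, fixed on the block's top at the other end of the row, where the work finishes. Origin at the centre of its underside.
- spare_a: Loose amber glass spare vial standing on the bench, 24 mm across and 47 mm tall, red spot on its steel cap, 30 g; on the robot's side of the block. Origin at the centre of its underside. To be left alone.
- spare_b: The other loose spare vial, same look and size as spare_a, also on the robot's side of the block. Origin at the centre of its underside. To be left alone.
- bottle: Loose amber bottle with a white cap, 60 mm across, 110 mm tall, about 200 g, standing beyond the block (its +x side). Origin at the centre of its underside. To be left alone.
- vial0 (a joint): How far vial 0 has been pushed down, in m: starts between 0 and 0.006 (the underside of its cap stands 10 to 4 mm above the block); 0.010 is fully home, the cap sitting on the block at a hard stop. It slides straight up and down with about 3 N of friction, has no spring and stays where it is left; pulled on, it would come up (negative values).
- cap0 (a point): Centre of the top face of vial 0's cap: a flat round steel cap 24 mm across and 7 mm thick with a small blue spot, on an amber glass vial. Fully home this point is 57 mm above the bench; at the start 61 to 67 mm.
- vial1 (a joint): How far vial 1 has been pushed down, in m: starts between 0 and 0.006 (the underside of its cap stands 10 to 4 mm above the block); 0.010 is fully home, the cap sitting on the block at a hard stop. It slides straight up and down with about 3 N of friction, has no spring and stays where it is left; pulled on, it would come up (negative values).
- cap1 (a point): Centre of the top face of vial 1's cap: a flat round steel cap 24 mm across and 7 mm thick with a small blue spot, on an amber glass vial. Fully home this point is 57 mm above the bench; at the start 61 to 67 mm.
- vial2 (a joint): How far vial 2 has been pushed down, in m: starts between 0 and 0.006 (the underside of its cap stands 10 to 4 mm above the block); 0.010 is fully home, the cap sitting on the block at a hard stop. It slides straight up and down with about 3 N of friction, has no spring and stays where it is left; pulled on, it would come up (negative values).
- cap2 (a point): Centre of the top face of vial 2's cap: a flat round steel cap 24 mm across and 7 mm thick with a small blue spot, on an amber glass vial. Fully home this point is 57 mm above the bench; at the start 61 to 67 mm.
- vial3 (a joint): How far vial 3 has been pushed down, in m: starts between 0 and 0.006 (the underside of its cap stands 10 to 4 mm above the block); 0.010 is fully home, the cap sitting on the block at a hard stop. It slides straight up and down with about 3 N of friction, has no spring and stays where it is left; pulled on, it would come up (negative values).
- cap3 (a point): Centre of the top face of vial 3's cap: a flat round steel cap 24 mm across and 7 mm thick with a small blue spot, on an amber glass vial. Fully home this point is 57 mm above the bench; at the start 61 to 67 mm.
There are look-alikes about, which are no part of the job. Several things look just like the block: the one meant starts farthest from the robot's base.

How it is judged:
By the outcome, as a careful person would: the job done as asked, in the order asked, and still so for the second after the job is handed in, with the robot touching nothing.
It also fails if it takes over 48 s, if anything falls off the work surface, if the arm or the gripper's body presses on something with over 40 N, if the wrist force passes 120 N, or if a joint passes its speed limit or range.

## Robot

A 6-joint arm with a two-finger parallel gripper is mounted at the origin on the work surface. World frame = base frame: x ahead of the robot, y to its left, z up, the work surface at z = 0. Lengths are in m, angles in degrees, forces in N, time in s.
With the tool pointing down it reaches from about 0.35 to 0.875 m from the base axis. Payload 4.2 kg.
Tool frame: the origin (TCP) lies midway between the tips of the shut fingers; the grasp point (between the pads) lies r.pinch_z behind it (r.pinch_z is the distance from the TCP to the grasp point, in m); z points along the fingers, y is the direction in which the jaws open and shut (so a half turn about z gives the same grasp; the last joint's range is limited). The gripper opens to 87 mm and grips with 3 to 60 N. Pads are 19 mm wide; open, the fingers measure 117 mm over their backs; the gripper's body (75 mm by 190 mm) begins 51 mm behind the grasp point.
Start: joints at [-59.095, 22.042, 0.453, 0, -68.411, -14.817], TCP at [0.173, -0.6, 0.223] pointing down, gripper open.
Joint ranges: [-179.83, 179.83], [-69.29, 118.12], [-61.27, 80.66], [-181.25, 117.63], [-171.15, -9.14], [-177.46, 177.46]. Speed limits (degrees/s): [159.86, 159.86, 180, 180, 180, 180].

## Interface

Orientations are given as a 3x3 rotation matrix whose columns are the frame's x, y, z axes.
In Python, from station import r gives the robot as it stands. The module is installed in compiled form; this text tells all that it offers.
- The arm moves only by the tool play_rows, never from a script. Its argument "deltas" is a list of rows, each a list of 7 numbers: the shift along the tool's x, y, z in units of 25 mm (1.0 is 25 mm), then the turn, a rotation vector about the tool's x, y, z in units of 5 degrees (1.0 is 5 degrees), then the finger opening in mm, from 0 to 87. In form: [[tx, ty, tz, wx, wy, wz, fingers], ...]. A call has 1 to 12 rows; each row is the pose to reach, as a shift and turn from the pose commanded when the call began, along the tool's axes at that moment; what a row does not reach only later rows make up. A row lasts 1/10 s, in which the tool goes at most 50 mm and 8.59 degrees, less where a joint would pass 70% of its speed; a pose out of reach is approached as far as the arm can. A call with a gripper value outside its range is refused whole. The fingers move at their own pace and stop on an object; the grip force is fixed at half the most. Time passes only in rows, so rows that repeat a pose let the fingers close. It gives the time, the measured TCP pose, the force and the opening at its end, in the units of the state.
- r.sense(): the state, without advancing time (a new reading comes with each control period).
- r.capture(name): name is "side" or "top" or "wrist"; returns a dict with "pixels" (420x560x3 uint8, red, green, blue), "camera_matrix" (3x3 intrinsics, pixels), "k1" (the pictures are not rectified: a ray, as slopes to the right and down, at radius r is drawn at 1 + k1 r^2 times it, then the intrinsics apply), "R" (3x3) and "t" (3): a world point X has camera coordinates R X + t; the wrist camera has in their place "T_tool_cam" (4x4, takes a point from camera to tool coordinates, whose origin is the TCP and whose axes are the flange's). Camera axes: x right, y down, z forward; pixel columns grow to the right and rows downward; lengths in m; the calibration is good to about 2 mm. A picture is of the moment at which its call begins: read the wrist's pose just before it. There is no depth.
- r.finish_job(): hands the job in, once; it reports no verdict.
Trained networks look in the newest picture that a camera, given by its name, has taken for a name from the list of things; names that differ only in an ending like _2 or _b are one class to them, and where a whole thing is asked for, a point or a joint stands for the part that bears it (a point fixed in the world has none). Each returns a list of dicts, best first, with "score" (0 to 1); they miss things now and then, are a little off and sometimes report something else, mostly with a low value. They report only what shows in the picture. A call takes as long as a camera call. They do not tell look-alikes from the thing itself.
- r.spot_in(camera, target): "centre" ([x, y, z] in m, in world coordinates, good to about 4 mm: the middle of the surface that is visible of it).
- r.cut_out(camera, target): "region" (420x560 bool, what is visible of it).
The state is a dict: "time_s": time; "joints": joint angles; "joint_velocities": joint speeds; "effort": joint torques, N m; "tcp_pos": TCP position; "ee_rot": TCP orientation; "wrist_force": force on the tool from outside, world axes, zero at the start; "moment": the same for the moment, N m; "gripper_width": opening from 0.0 (shut) to 1.0 (fully open).
Only numpy, scipy, OpenCV 4.12 (cv2) and the standard library are available. Lean on these libraries where they do the work, as an engineer would, in place of code of your own. Each camera call takes 0.05 s, during which the arm holds its last target.

## Working session

There is one attempt and no reset: what is moved stays moved. The work goes in short steps, Python scripts to look and compute and a tool call to move; the robot and the scene stay as the last step left them, time stands still between calls to the robot, and variables do not carry over. Pictures are saved under pics/ and viewed, and the job is handed in when it is done.

Besides the shell and the picture viewer there is one more tool, called after "Emit:" in YAML: its name, and indented under it one key for each argument. play_rows: Moves the arm, as the interface text tells. Its arguments: {"type":"object","properties":{"deltas":{"type":"array","items":{"type":"array","items":{"type":"number"}}}},"required":["deltas"]}

```bash
mkdir -p pics; python3 - <<'E'
from station import r
import cv2
s=r.sense(); print(s['time_s'],s['tcp_pos'],s['ee_rot'],s['wrist_force'],r.pinch_z)
for n in ['side','top']:
    c=r.capture(n); cv2.imwrite(f'pics/{n}0.png',c['pixels'][:,:,::-1])
    print(n,c['camera_matrix'],c['k1'],c['R'],c['t'])
    for t in ['block','green_marker','black_marker','cap0','spare_a','bottle']:
        print(t,[(round(d['score'],2),[round(float(x),3) for x in d['centre']]) for d in r.spot_in(n,t)])
print(r.sense()['time_s'])
E
```

```text
0.0 [ 0.17304132 -0.59995305  0.22144427] [[-9.60889474e-01 -2.76931264e-01 -7.03463146e-04]
 [-2.76932138e-01  9.60887245e-01  2.07209508e-03]
 [ 1.02120856e-04  2.18586590e-03 -9.99997606e-01]] [ 0.3063133  -0.62381922 -0.43533395] 0.0187
side [[486.32574635   0.         276.96861335]
 [  0.         486.32574635 206.94659276]
 [  0.           0.           1.        ]] 0.040378150117259634 [[-0.88942755 -0.4568849  -0.01322231]
 [-0.25985397  0.52923826 -0.80770216]
 [ 0.37602467 -0.71495668 -0.58944244]] [0.4401799  0.17220011 0.8107628 ]
block [(0.96, [0.27, 0.241, 0.052]), (0.72, [0.449, 0.158, 0.032]), (0.68, [0.411, -0.104, 0.053])]
green_marker [(0.62, [0.561, 0.174, 0.062]), (0.5, [0.557, 0.208, 0.056])]
black_marker [(0.42, [0.56, 0.173, 0.06])]
cap0 [(0.77, [0.297, 0.188, 0.066]), (0.63, [0.287, 0.231, 0.068]), (0.61, [0.414, -0.088, 0.069]), (0.54, [0.263, 0.264, 0.07]), (0.53, [0.292, 0.146, 0.058]), (0.52, [0.581, 0.134, 0.067]), (0.51, [0.422, -0.206, 0.068]), (0.48, [0.563, 0.175, 0.067]), (0.46, [0.585, 0.048, 0.061]), (0.29, [0.56, 0.142, 0.054])]
spare_a [(0.71, [0.
[... 492 characters left out ...]
0.58, [0.422, -0.156, 0.048])]
green_marker [(0.5, [0.557, 0.202, 0.056]), (0.5, [0.592, 0.01, 0.055])]
black_marker [(0.57, [0.593, 0.008, 0.055])]
cap0 [(0.71, [0.291, 0.219, 0.068]), (0.68, [0.587, 0.132, 0.066]), (0.63, [0.585, 0.051, 0.06]), (0.61, [0.562, 0.165, 0.062]), (0.61, [0.431, -0.175, 0.066]), (0.58, [0.267, 0.26, 0.07]), (0.55, [0.299, 0.186, 0.069]), (0.55, [0.414, -0.091, 0.065]), (0.52, [0.589, 0.084, 0.066]), (0.5, [0.295, 0.144, 0.068]), (0.49, [0.432, -0.134, 0.067]), (0.46, [0.426, -0.215, 0.069])]
spare_a [(0.69, [0.575, 0.105, 0.049]), (0.67, [0.451, 0.149, 0.047]), (0.66, [0.47, 0.044, 0.049]), (0.38, [0.59, 0.085, 0.064])]
bottle [(0.96, [0.708, 0.047, 0.077])]
0.7
```

```bash
python3 - <<'E'
import cv2
a=cv2.imread('pics/side0.png');b=cv2.imread('pics/top0.png')
cv2.imwrite('pics/top0b.png',cv2.resize(b,(784,588),interpolation=cv2.INTER_CUBIC))
E
```

```text
(no output)
```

View pics/top0b.png

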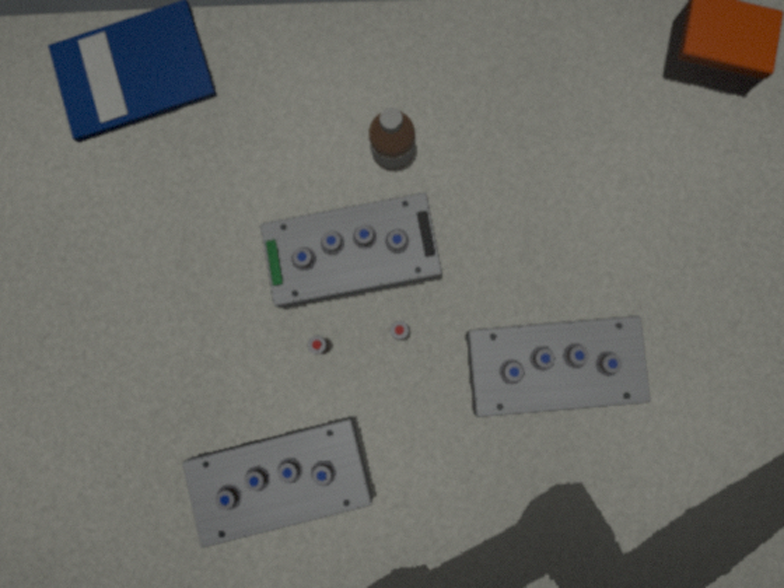

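View pics/side0.png

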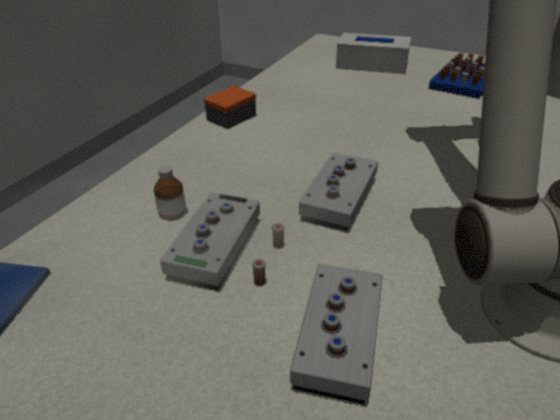

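The three block look-alikes in the top view (784x588 copy) are at (350,250), (558,366) and (278,482). Their distances from the base are about 0.58, 0.45 and 0.35 m. The one at (350,250) is farthest, and it also carries the markers and has the spares and bottle next to it. Its green strip is at the left (275,262) and its black strip at the right (426,233). Next I fit its pose and check it in a crop.

```bash
cat > h.py <<'E'
import numpy as np, cv2
W=np.array([[-2.1,-60.8],[11.3,-21],[11.3,21],[-2.1,60.8]])/1000
def proj(c,X):
    X=np.atleast_2d(X); p=X@np.array(c['R']).T+np.array(c['t']); s=p[:,:2]/p[:,2:]
    s=s*(1+c['k1']*(s**2).sum(1,keepdims=True)); K=c['camera_matrix']
    return s@K[:2,:2].T+K[:2,2]
def world(p,xy):
    c,s=np.cos(p[2]),np.sin(p[2]); return np.asarray(xy)@np.array([[c,s],[-s,c]])+p[:2]
def spots(c,p,z=.064,rad=10):
    im=c['pixels'].astype(float); out=[]
    w=world(p,W); g=proj(c,np.c_[w,np.full(4,z)])
    yy,xx=np.mgrid[:420,:560]
    for u in g:
        m=np.clip(im[:,:,2]-im[:,:,0]-15,0,None)*(np.hypot(xx-u[0],yy-u[1])<rad)
        out.append([(m*xx).sum()/m.sum(),(m*yy).sum()/m.sum()])
    return np.array(out)
E
python3 - <<'E'
from station import r
from h import *
from scipy.optimize import least_squares
C={n:r.capture(n) for n in ['top','side']}
p0=np.array([.574,.106,np.arctan2(.202-.008,.557-.593)-np.pi/2]);print(p0)
q=p0
for it in range(3):
    S={n:spots(C[n],q) for n in C}
    def f(v):
        w=np.c_[world(v[:3],W),v[3:7]]
        return np.r_[tuple((proj(C[n],w)-S[n]).ravel() for n in C)]
    sol=least_squares(f,np.r_[q,[.064]*4]); q=sol.x[:3]
print(sol.x.round(4),np.abs(sol.fun).max().round(2)); print(sol.fun.reshape(2,4,2).round(1).tolist())
print('wells',world(q,W).round(4).tolist())
def f1(v,n='top'): return (proj(C[n],np.c_[world(v[:3],W),np.full(4,.064)])-S[n]).ravel()
for n in C: print(n,least_squares(f1,q,args=(n,)).x.round(4))
for n in C:
    im=C[n]['pixels'][:,:,::-1].copy()
    o=[]
    im=cv2.resize(im,None,fx=4,fy=4,interpolation=cv2.INTER_CUBIC)
    k=lambda X:[tuple(int(round(4*a+1.5)) for a in u) for u in proj(C[n],X)]
    cor=np.array([[-.055,-.11],[.055,-.11],[.055,.11],[-.055,.11]])
    cv2.polylines(im,[np.array(k(np.c_[world(q,cor),np.full(4,.05)]))],1,(0,255,255),1)
    for u in k(np.c_[world(q,W),sol.x[3:]]): cv2.circle(im,u,3,(0,255,0),-1)
    for u in k(np.c_[world(q,[[0,.099],[0,-.099]]),[.054]*2]): cv2.circle(im,u,4,(0,0,255),-1)
    cx,cy=k([[q[0],q[1],.05]])[0]
    cv2.imwrite(f'pics/fit_{n}.png',im[max(cy-280,0):cy+280,max(cx-380,0):cx+380])
E
```

```text
[0.574      0.106      0.18347996]
[0.5767 0.1057 0.1676 0.061  0.0653 0.0646 0.0642] 0.3
[[[0.0, 0.2], [0.0, 0.3], [0.2, 0.2], [0.2, 0.2]], [[-0.2, -0.0], [-0.3, -0.0], [-0.2, -0.1], [-0.2, -0.1]]]
wells [[0.5848, 0.0454], [0.5913, 0.0869], [0.5843, 0.1283], [0.5645, 0.1653]]
top [0.577  0.106  0.1631]
side [0.5761 0.1058 0.1605]
```

View pics/fit_top.png

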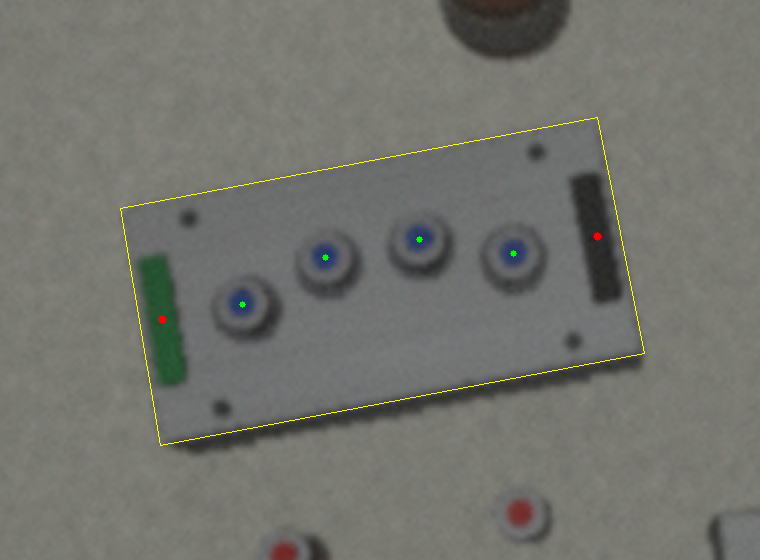

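View pics/fit_side.png

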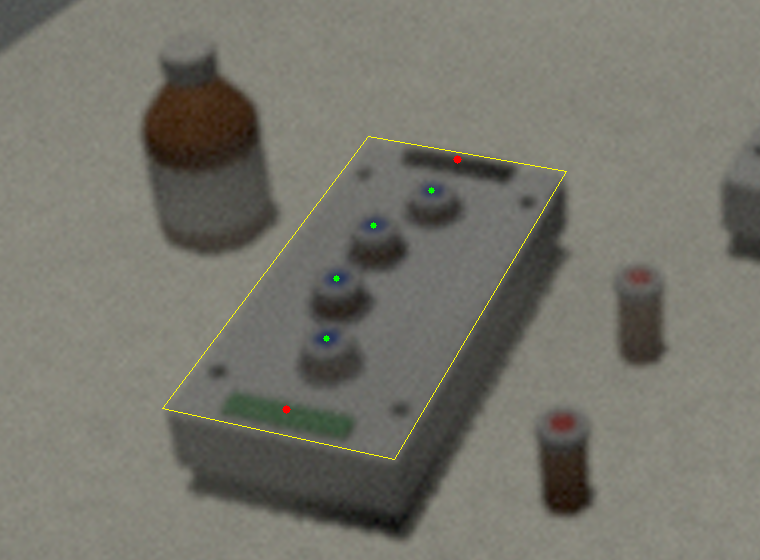

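The fit lies on the block's edges, the caps and both strips, with residuals of at most 0.3 px. Green is at +y, so the order is vial 3, 2, 1, 0. Now I work out the moves.

```bash
cat > go.py <<'E'
import sys,numpy as np
from station import r
s=r.sense(); R=np.array(s['ee_rot']);p=np.array(s['tcp_pos'])
print(s['time_s'],p.round(4),s['joints'].round(1) if hasattr(s['joints'],'round') else s['joints'],np.round(s['wrist_force'],1),s['gripper_width'])
for a in sys.argv[1:]:
    t=np.array([float(v) for v in a.split(',')]); print(a,(R.T@(t-p)/.025).round(3))
E
python3 go.py 0.42,-0.25,0.2 0.5645,0.1653,0.12
```

```text
0.8 [ 0.1732 -0.6005  0.2226] [-59.1  22.    0.5  -0.  -68.4 -14.8] [-0.4  0.6  0.3] 0.998663894214896
0.42,-0.25,0.2 [-13.37   10.736   0.903]
0.5645,0.1653,0.12 [-23.526  25.096   4.102]
```

Emit:
play_rows:
  deltas:
    - [-13.4, 10.7, 0.9, 0, 0, 0, 0]
    - [-13.4, 10.7, 0.9, 0, 0, 0, 0]
    - [-13.4, 10.7, 0.9, 0, 0, 0, 0]
    - [-13.4, 10.7, 0.9, 0, 0, 0, 0]
    - [-13.4, 10.7, 0.9, 0, 0, 0, 0]
    - [-13.4, 10.7, 0.9, 0, 0, 0, 0]
    - [-13.4, 10.7, 0.9, 0, 0, 0, 0]
    - [-13.4, 10.7, 0.9, 0, 0, 0, 0]
    - [-13.4, 10.7, 0.9, 0, 0, 0, 0]
    - [-13.4, 10.7, 0.9, 0, 0, 0, 0]
    - [-13.4, 10.7, 0.9, 0, 0, 0, 0]
    - [-13.4, 10.7, 0.9, 0, 0, 0, 0]

```text
time_s: 2.0
tcp_pos: [0.4206, -0.2511, 0.2001]
ee_rot: [[-0.961, -0.276, -0.0], [-0.276, 0.961, -0.0], [0.0, -0.0, -1.0]]
wrist_force: [0.5, -0.1, -0.1]
gripper_width: 0.03
```

```bash
python3 go.py 0.5645,0.1653,0.12
```

```text
2.0 [ 0.4206 -0.2511  0.2001] [-11.8   9.9 -20.    0.  -60.1 -62.2] [ 0.5 -0.1 -0.1] 0.02987410956890617
0.5645,0.1653,0.12 [-10.136  14.417   3.204]
```

Emit:
play_rows:
  deltas:
    - [-10.1, 14.4, 3.2, 0, 0, 0, 0]
    - [-10.1, 14.4, 3.2, 0, 0, 0, 0]
    - [-10.1, 14.4, 3.2, 0, 0, 0, 0]
    - [-10.1, 14.4, 3.2, 0, 0, 0, 0]
    - [-10.1, 14.4, 3.2, 0, 0, 0, 0]
    - [-10.1, 14.4, 3.2, 0, 0, 0, 0]
    - [-10.1, 14.4, 3.2, 0, 0, 0, 0]
    - [-10.1, 14.4, 3.2, 0, 0, 0, 0]
    - [-10.1, 14.4, 3.2, 0, 0, 0, 0]
    - [-10.1, 14.4, 3.2, 0, 0, 0, 0]
    - [-10.1, 14.4, 3.2, 0, 0, 0, 0]
    - [-10.1, 14.4, 3.2, 0, 0, 0, 0]

```text
time_s: 3.2
tcp_pos: [0.5637, 0.1637, 0.1201]
ee_rot: [[-0.961, -0.275, -0.0], [-0.275, 0.961, -0.0], [0.001, -0.0, -1.0]]
wrist_force: [-0.5, 1.0, -0.5]
gripper_width: 0.003
```

```bash
python3 go.py 0.5645,0.1653,0.074; python3 - <<'E'
from station import r
import cv2
c=r.capture('wrist');cv2.imwrite('pics/w1.png',c['pixels'][:,:,::-1])
E
```

```text
3.2 [0.5637 0.1637 0.1201] [  32.    23.6  -13.     0.   -53.4 -106. ] [-0.5  1.  -0.5] 0.0033914223508890486
0.5645,0.1653,0.074 [-0.048  0.054  1.842]
```

View pics/w1.png

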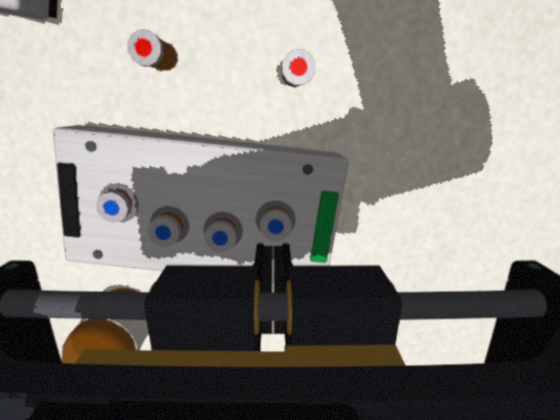

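The wrist view shows the shut fingertips just short of the first cap at (275,225), next to the green strip. I go down to just above it and then press in small steps.

Emit:
play_rows:
  deltas:
    - [-0.04, 0.05, 0.8, 0, 0, 0, 0]
    - [-0.04, 0.05, 1.5, 0, 0, 0, 0]
    - [-0.04, 0.05, 1.8, 0, 0, 0, 0]
    - [-0.04, 0.05, 1.8, 0, 0, 0, 0]
    - [-0.04, 0.05, 1.8, 0, 0, 0, 0]

```text
time_s: 3.75
tcp_pos: [0.565, 0.1663, 0.0759]
ee_rot: [[-0.961, -0.277, 0.001], [-0.277, 0.961, 0.0], [-0.001, 0.0, -1.0]]
wrist_force: [-0.1, 0.4, 0.3]
gripper_width: 0.004
```

```bash
python3 go.py 0.5645,0.1653,0.070 0.5645,0.1653,0.058 0.5645,0.1653,0.057
```

```text
3.75 [0.565  0.1663 0.0759] [  32.2   26.7  -15.5    0.   -47.8 -106.1] [-0.1  0.4  0.3] 0.00438363194225943
0.5645,0.1653,0.070 [ 0.029 -0.033  0.237]
0.5645,0.1653,0.058 [ 0.03  -0.033  0.717]
0.5645,0.1653,0.057 [ 0.03  -0.033  0.757]
```

Emit:
play_rows:
  deltas:
    - [0.02, -0.02, 0.15, 0, 0, 0, 0]
    - [0.02, -0.02, 0.3, 0, 0, 0, 0]
    - [0.02, -0.02, 0.4, 0, 0, 0, 0]
    - [0.02, -0.02, 0.5, 0, 0, 0, 0]
    - [0.02, -0.02, 0.55, 0, 0, 0, 0]
    - [0.02, -0.02, 0.6, 0, 0, 0, 0]
    - [0.02, -0.02, 0.65, 0, 0, 0, 0]
    - [0.02, -0.02, 0.65, 0, 0, 0, 0]

```text
time_s: 4.55
tcp_pos: [0.5641, 0.1661, 0.0587]
ee_rot: [[-0.961, -0.277, 0.0], [-0.277, 0.961, 0.0], [-0.0, 0.0, -1.0]]
wrist_force: [-0.7, -0.9, 1.3]
gripper_width: 0.008
```

Emit:
play_rows:
  deltas:
    - [0, 0, 0.02, 0, 0, 0, 0]
    - [0, 0, 0.04, 0, 0, 0, 0]
    - [0, 0, 0.04, 0, 0, 0, 0]

```text
time_s: 4.85
tcp_pos: [0.5641, 0.1661, 0.0578]
ee_rot: [[-0.961, -0.277, 0.0], [-0.277, 0.961, 0.0], [-0.0, 0.0, -1.0]]
wrist_force: [-0.1, -0.1, 1.9]
gripper_width: 0.006
```

Emit:
play_rows:
  deltas:
    - [0, 0, 0.02, 0, 0, 0, 0]
    - [0, 0, 0.04, 0, 0, 0, 0]
    - [0, 0, 0.04, 0, 0, 0, 0]

```text
time_s: 5.15
tcp_pos: [0.5641, 0.1661, 0.0574]
ee_rot: [[-0.961, -0.277, 0.0], [-0.277, 0.961, -0.0], [-0.0, -0.0, -1.0]]
wrist_force: [-1.7, 0.2, 5.2]
gripper_width: 0.004
```

Emit:
play_rows:
  deltas:
    - [0, 0, 0.02, 0, 0, 0, 0]
    - [0, 0, 0.02, 0, 0, 0, 0]
    - [0, 0, 0.02, 0, 0, 0, 0]

```text
time_s: 5.45
tcp_pos: [0.5641, 0.1661, 0.0574]
ee_rot: [[-0.961, -0.278, 0.0], [-0.278, 0.961, -0.0], [-0.0, -0.0, -1.0]]
wrist_force: [-3.4, -1.0, 7.3]
gripper_width: 0.006
```

Emit:
play_rows:
  deltas:
    - [0, 0, 0.02, 0, 0, 0, 0]
    - [0, 0, 0.02, 0, 0, 0, 0]
    - [0, 0, 0.02, 0, 0, 0, 0]

```text
time_s: 5.75
tcp_pos: [0.5641, 0.1661, 0.0574]
ee_rot: [[-0.961, -0.278, 0.001], [-0.278, 0.961, -0.0], [-0.001, -0.0, -1.0]]
wrist_force: [-3.7, 0.2, 11.2]
gripper_width: 0.009
```

Force climbs while z holds at 57.4 mm, so this is the hard stop and vial 3 is home. I lift 14 mm and follow the arc to vial 2.

Emit:
play_rows:
  deltas:
    - [0, 0, -0.3, 0, 0, 0, 0]
    - [0, 0, -0.58, 0, 0, 0, 0]
    - [0, 0, -0.58, 0, 0, 0, 0]
    - [-0.08, -0.4, -0.58, 0, 0, 0, 0]
    - [-0.2, -0.8, -0.58, 0, 0, 0, 0]
    - [-0.29, -1.25, -0.58, 0, 0, 0, 0]
    - [-0.36, -1.68, -0.58, 0, 0, 0, 0]
    - [-0.36, -1.68, -0.58, 0, 0, 0, 0]
    - [-0.36, -1.68, -0.58, 0, 0, 0, 0]

```text
time_s: 6.65
tcp_pos: [0.5845, 0.1276, 0.0701]
ee_rot: [[-0.961, -0.276, -0.0], [-0.276, 0.961, -0.0], [0.0, 0.0, -1.0]]
wrist_force: [-0.7, 0.3, 0.1]
gripper_width: 0.007
```

```bash
python3 go.py 0.5843,0.1283,0.0587
```

```text
6.65 [0.5845 0.1276 0.0701] [  27.8   27.9  -14.3   -0.   -47.8 -101.8] [-0.7  0.3  0.1] 0.007345303844495118
0.5843,0.1283,0.0587 [-0.001  0.028  0.456]
```

Emit:
play_rows:
  deltas:
    - [0, 0.02, 0.15, 0, 0, 0, 0]
    - [0, 0.02, 0.25, 0, 0, 0, 0]
    - [0, 0.02, 0.33, 0, 0, 0, 0]
    - [0, 0.02, 0.4, 0, 0, 0, 0]
    - [0, 0.02, 0.46, 0, 0, 0, 0]
    - [0, 0.02, 0.5, 0, 0, 0, 0]
    - [0, 0.02, 0.52, 0, 0, 0, 0]
    - [0, 0.02, 0.54, 0, 0, 0, 0]
    - [0, 0.02, 0.54, 0, 0, 0, 0]

```text
time_s: 7.55
tcp_pos: [0.5845, 0.129, 0.0574]
ee_rot: [[-0.961, -0.277, 0.001], [-0.277, 0.961, 0.0], [-0.001, 0.0, -1.0]]
wrist_force: [-0.3, 0.8, 5.1]
gripper_width: 0.003
```

Emit:
play_rows:
  deltas:
    - [0, 0, 0.01, 0, 0, 0, 0]
    - [0, 0, 0.02, 0, 0, 0, 0]
    - [0, 0, 0.02, 0, 0, 0, 0]

```text
time_s: 7.85
tcp_pos: [0.5845, 0.129, 0.0574]
ee_rot: [[-0.961, -0.277, 0.001], [-0.277, 0.961, 0.0], [-0.001, 0.0, -1.0]]
wrist_force: [-1.8, -0.1, 8.1]
gripper_width: 0.004
```

Emit:
play_rows:
  deltas:
    - [0, 0, 0.01, 0, 0, 0, 0]
    - [0, 0, 0.02, 0, 0, 0, 0]
    - [0, 0, 0.02, 0, 0, 0, 0]

```text
time_s: 8.15
tcp_pos: [0.5845, 0.129, 0.0574]
ee_rot: [[-0.961, -0.278, 0.001], [-0.278, 0.961, 0.0], [-0.001, -0.0, -1.0]]
wrist_force: [-2.7, 0.1, 10.5]
gripper_width: 0.005
```

Vial 2 is home at the same height and force. On to vial 1.

Emit:
play_rows:
  deltas:
    - [0, 0, -0.3, 0, 0, 0, 0]
    - [0, 0, -0.57, 0, 0, 0, 0]
    - [0, 0, -0.57, 0, 0, 0, 0]
    - [0.0, -0.4, -0.57, 0, 0, 0, 0]
    - [0.03, -0.85, -0.57, 0, 0, 0, 0]
    - [0.1, -1.25, -0.57, 0, 0, 0, 0]
    - [0.2, -1.7, -0.57, 0, 0, 0, 0]
    - [0.2, -1.7, -0.57, 0, 0, 0, 0]
    - [0.2, -1.7, -0.57, 0, 0, 0, 0]

```text
time_s: 9.05
tcp_pos: [0.5912, 0.0859, 0.07]
ee_rot: [[-0.961, -0.276, -0.0], [-0.276, 0.961, -0.0], [0.0, 0.0, -1.0]]
wrist_force: [-0.3, -0.5, -0.4]
gripper_width: 0.005
```

```bash
python3 go.py 0.5913,0.0869,0.057
```

```text
9.05 [0.5912 0.0859 0.07  ] [ 23.8  27.8 -14.5  -0.  -47.7 -97.7] [-0.3 -0.5 -0.4] 0.005308272981073799
0.5913,0.0869,0.057 [-0.013  0.038  0.519]
```

Emit:
play_rows:
  deltas:
    - [0, 0.02, 0.15, 0, 0, 0, 0]
    - [0, 0.02, 0.25, 0, 0, 0, 0]
    - [0, 0.02, 0.33, 0, 0, 0, 0]
    - [0, 0.02, 0.4, 0, 0, 0, 0]
    - [0, 0.02, 0.46, 0, 0, 0, 0]
    - [0, 0.02, 0.5, 0, 0, 0, 0]
    - [0, 0.02, 0.52, 0, 0, 0, 0]
    - [0, 0.02, 0.54, 0, 0, 0, 0]
    - [0, 0.02, 0.54, 0, 0, 0, 0]

```text
time_s: 9.95
tcp_pos: [0.5915, 0.0872, 0.0574]
ee_rot: [[-0.961, -0.278, 0.001], [-0.278, 0.961, 0.0], [-0.001, -0.0, -1.0]]
wrist_force: [0.8, 0.1, 6.2]
gripper_width: 0.006
```

Emit:
play_rows:
  deltas:
    - [0, 0, 0.01, 0, 0, 0, 0]
    - [0, 0, 0.02, 0, 0, 0, 0]
    - [0, 0, 0.02, 0, 0, 0, 0]

```text
time_s: 10.25
tcp_pos: [0.5915, 0.0872, 0.0574]
ee_rot: [[-0.961, -0.278, 0.001], [-0.278, 0.961, 0.0], [-0.001, -0.0, -1.0]]
wrist_force: [-1.3, -0.6, 9.2]
gripper_width: 0.007
```

Emit:
play_rows:
  deltas:
    - [0, 0, 0.01, 0, 0, 0, 0]
    - [0, 0, 0.02, 0, 0, 0, 0]
    - [0, 0, 0.02, 0, 0, 0, 0]

```text
time_s: 10.55
tcp_pos: [0.5916, 0.0872, 0.0574]
ee_rot: [[-0.961, -0.278, 0.002], [-0.278, 0.961, 0.0], [-0.002, -0.0, -1.0]]
wrist_force: [-2.0, -0.4, 11.0]
gripper_width: 0.005
```

Vial 1 is home. On to vial 0.

Emit:
play_rows:
  deltas:
    - [0, 0, -0.3, 0, 0, 0, 0]
    - [0, 0, -0.57, 0, 0, 0, 0]
    - [0, 0, -0.57, 0, 0, 0, 0]
    - [0.13, -0.4, -0.57, 0, 0, 0, 0]
    - [0.29, -0.77, -0.57, 0, 0, 0, 0]
    - [0.49, -1.15, -0.57, 0, 0, 0, 0]
    - [0.72, -1.53, -0.57, 0, 0, 0, 0]
    - [0.72, -1.53, -0.57, 0, 0, 0, 0]
    - [0.72, -1.53, -0.57, 0, 0, 0, 0]

```text
time_s: 11.45
tcp_pos: [0.5844, 0.0447, 0.0699]
ee_rot: [[-0.961, -0.276, 0.0], [-0.276, 0.961, 0.0], [-0.0, -0.0, -1.0]]
wrist_force: [0.3, -0.2, -0.7]
gripper_width: 0.006
```

```bash
python3 go.py 0.5848,0.0454,0.057
```

```text
11.45 [0.5844 0.0447 0.0699] [ 20.2  26.9 -16.2   0.  -46.9 -94.2] [ 0.3 -0.2 -0.7] 0.005574476220111979
0.5848,0.0454,0.057 [-0.025  0.023  0.514]
```

Emit:
play_rows:
  deltas:
    - [-0.02, 0.02, 0.15, 0, 0, 0, 0]
    - [-0.02, 0.02, 0.25, 0, 0, 0, 0]
    - [-0.02, 0.02, 0.33, 0, 0, 0, 0]
    - [-0.02, 0.02, 0.4, 0, 0, 0, 0]
    - [-0.02, 0.02, 0.46, 0, 0, 0, 0]
    - [-0.02, 0.02, 0.5, 0, 0, 0, 0]
    - [-0.02, 0.02, 0.52, 0, 0, 0, 0]
    - [-0.02, 0.02, 0.54, 0, 0, 0, 0]
    - [-0.02, 0.02, 0.54, 0, 0, 0, 0]

```text
time_s: 12.35
tcp_pos: [0.5847, 0.0462, 0.0574]
ee_rot: [[-0.961, -0.278, 0.0], [-0.278, 0.961, 0.0], [-0.0, 0.0, -1.0]]
wrist_force: [-3.4, 1.9, 7.8]
gripper_width: 0.006
```

Emit:
play_rows:
  deltas:
    - [0, 0, 0.01, 0, 0, 0, 0]
    - [0, 0, 0.02, 0, 0, 0, 0]
    - [0, 0, 0.02, 0, 0, 0, 0]

```text
time_s: 12.65
tcp_pos: [0.5848, 0.0462, 0.0574]
ee_rot: [[-0.961, -0.278, 0.001], [-0.278, 0.961, 0.0], [-0.001, -0.0, -1.0]]
wrist_force: [-3.9, 2.3, 10.4]
gripper_width: 0.005
```

Emit:
play_rows:
  deltas:
    - [0, 0, 0.01, 0, 0, 0, 0]
    - [0, 0, 0.02, 0, 0, 0, 0]
    - [0, 0, 0.02, 0, 0, 0, 0]

```text
time_s: 12.95
tcp_pos: [0.5848, 0.0462, 0.0574]
ee_rot: [[-0.961, -0.278, 0.001], [-0.278, 0.961, 0.0], [-0.001, -0.0, -1.0]]
wrist_force: [-6.0, 1.5, 12.3]
gripper_width: 0.007
```

All four are pressed. Next I retreat straight up and then aside for a look.

Emit:
play_rows:
  deltas:
    - [0, 0, -0.5, 0, 0, 0, 0]
    - [0, 0, -2, 0, 0, 0, 0]
    - [0, 0, -4, 0, 0, 0, 0]
    - [0, 0, -6, 0, 0, 0, 0]
    - [0, 0, -6, 0, 0, 0, 0]
    - [9, -7.6, -6, 0, 0, 0, 0]
    - [9, -7.6, -6, 0, 0, 0, 0]
    - [9, -7.6, -6, 0, 0, 0, 0]
    - [9, -7.6, -6, 0, 0, 0, 0]
    - [9, -7.6, -6, 0, 0, 0, 0]
    - [9, -7.6, -6, 0, 0, 0, 0]
    - [9, -7.6, -6, 0, 0, 0, 0]

```text
time_s: 14.15
tcp_pos: [0.4181, -0.202, 0.2053]
ee_rot: [[-0.962, -0.271, -0.001], [-0.271, 0.962, -0.0], [0.001, 0.0, -1.0]]
wrist_force: [-0.4, -0.4, -0.3]
gripper_width: 0.001
```

```bash
python3 - <<'E'
from station import r
from h import *
from scipy.optimize import least_squares
C={n:r.capture(n) for n in ['top','side']}
q=np.array([.5767,.1057,.1676])
for z in [.057]:
    S={n:spots(C[n],q,z,8) for n in C}
    def f(v):
        w=np.c_[world(v[:3],W),v[3:7]]
        return np.r_[tuple((proj(C[n],w)-S[n]).ravel() for n in C)]
    sol=least_squares(f,np.r_[q,[.06]*4]); print(sol.x.round(4),np.abs(sol.fun).max())
for t in ['spare_a','bottle']: print(t,[(round(d['score'],2),[round(float(x),3) for x in d['centre']]) for d in r.spot_in('top',t)])
im=[cv2.resize(C['side']['pixels'][160:300,140:320],None,fx=4,fy=4,interpolation=cv2.INTER_CUBIC)]
cv2.imwrite('pics/end_side.png',im[0][:,:,::-1]); cv2.imwrite('pics/end_top.png',C['top']['pixels'][:,:,::-1])
print(r.sense()['tcp_pos'],r.sense()['wrist_force'])
E
```

```text
[0.5767 0.1056 0.1665 0.0556 0.0559 0.0557 0.0558] 0.38216629077183484
spare_a [(0.53, [0.454, 0.147, 0.05]), (0.48, [0.47, 0.044, 0.048])]
bottle [(0.87, [0.708, 0.049, 0.079])]
[ 0.42173    -0.19882098  0.20535779] [0.33536342 0.4834301  0.01486327]
```

View pics/end_side.png

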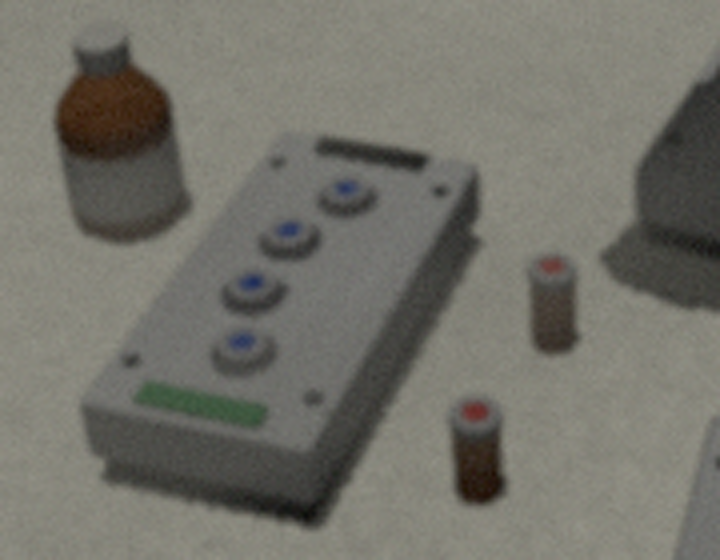

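View pics/end_top.png

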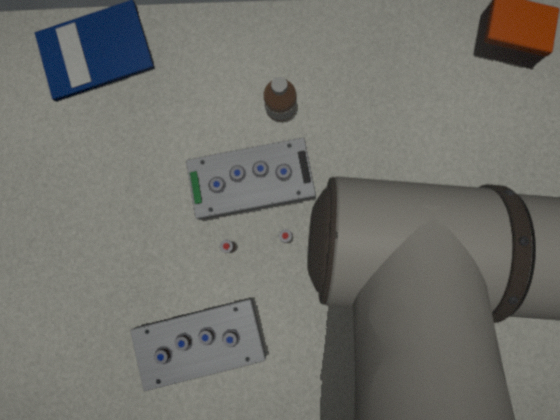

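The side crop shows all four caps (from (242,350) to (346,195)) flat on the block with no glass showing. All four heights agree to 0.3 mm. The spares and bottle have not moved, and the arm is 0.2 m up and clear.

Emit:
play_rows:
  deltas:
    - [0, 0, 0, 0, 0, 0, 0]
    - [0, 0, 0, 0, 0, 0, 0]
    - [0, 0, 0, 0, 0, 0, 0]

```text
time_s: 14.65
tcp_pos: [0.4216, -0.1985, 0.2052]
ee_rot: [[-0.96, -0.278, -0.0], [-0.278, 0.96, 0.0], [0.0, 0.0, -1.0]]
wrist_force: [-0.2, 0.5, -0.6]
gripper_width: 0.005
```

```bash
python3 -c "
from station import r
print(r.sense()['time_s'],r.finish_job())"
```

```text
the job is handed in; nothing more can be done
14.65 None
```

All four vials are pressed fully home, and I handed the job in at 14.65 s of the 48 s allowed. I worked on the block farthest from the base, the one with the markers. With the fingers shut, I pressed in order from green to black: vials 3, 2, 1, 0. Between vials the fingertips followed the arc about 13 mm above the pressed caps.

**Pressing:** Each vial stopped hard at a measured fingertip height of 57.4 mm, against 57 mm expected. The vertical force there rose to 10–12 N while the height held still.

**Last checks:**
- **Caps:** The final pictures show all four caps flat on the block.
- **Cap heights:** The fitted heights were 55.6–55.9 mm. That is about 1.3 mm below the nominal 57 mm, within the 2 mm camera calibration, and all four agree with each other.
- **Other objects:** The bottle and both spares had not moved, to within the detector's error of about 4 mm.
- **Arm:** It finished about 0.2 m above the bench, off to the side and touching nothing.

No check failed.

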